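# Chill the next dessert and set the chiller's scale sleeve to 6

## Task

The ramekin on the chiller's cold plate is done and the tall lidded pot is next: swap their places, so that the pot stands wholly on the cold plate and the ramekin wholly on the square board (the round cork coaster is free for parking one of them), keeping both upright and setting them down without dropping them. Only then turn the chiller's clicking scale sleeve, by pushing its pin round, so that it rests in the click at 6. Leave the tart, the card stand and the shaker where they are.

Things in the scene. Friction and masses are not known exactly. Their poses are not given: they have to be found in the camera images.
- chiller_mid (a point): centre of the top face of the chiller, a low aluminium box fixed to the counter, 200 (x) x 340 (y) x 60 mm high, whose place and yaw vary. z is up, y runs from the scale sleeve towards the cold plate, x points away from the robot. The cold plate's centre lies 85 mm along +y, the sleeve's axis 85 mm along -y
- plate_top (a point): centre of the top face of the cold plate: a bare steel disc, 100 mm across and 4 mm thick, on the chiller's top, 64 mm above the counter; axes as the chiller's. The ramekin stands on it at the start
- dial_axis (a point): on the scale sleeve's vertical axis, at the height of the sleeve's flat top (91 mm above the counter); axes as the chiller's. The sleeve is a ribbed grey collar, 95 mm across and 28 mm high, with a steel stub pin upright on its top, 36 mm from the axis. Nothing else stands above its top but a steel cap 2 mm high and 20 mm across at the centre
- scale_ring (a point): on the sleeve's axis, 62 mm above the counter: centre of the fixed white ring, 156 mm across, round the sleeve's foot. It bears black ticks and numerals 0 to 8, clockwise seen from above, 22.5 degrees apart: 0 lies along the chiller's +y (towards the cold plate), 4 along +x (away from the robot), 8 along -y
- dial_pin (a point): centre of the top end of the steel pin on the sleeve: 12 mm across, 30 mm high (its foot is on the sleeve's top, its top 121 mm above the counter), 36 mm from the sleeve's axis. The pin, and a white line that runs from the centre to it and down the rim, point at the number set
- dial (a joint): angle of the scale sleeve, rad: 0 with the pin at numeral 0, growing clockwise seen from above, 0.3927 rad a number (6 is at 2.356); stops just beyond 0 and 8. It clicks: it is drawn into the nearest number from up to about 0.19 rad either side and rests there within 0.02 rad; a push of about 4 N sideways on the pin carries it from one click to the next. At the start it rests at one of the numbers from 0 to 3
- pot_mid (a point): centre, half-way up, of the tall lidded dessert pot: a white ceramic cylinder 56 mm across and 60 mm high, with a wooden lid 60 mm across and 8 mm thick on it (fast to the pot; 68 mm high in all); this point is 34 mm above its underside; z is up its axis. 0.15 to 0.31 kg. It stands on the square board at the start
- ramekin_mid (a point): centre, half-way up, of the ramekin: a low fluted white ceramic cylinder 64 mm across and 44 mm high with a baked crust flush with its top; this point is 22 mm above its underside; z is up its axis. 0.14 to 0.28 kg
- board_top (a point): centre of the top of the square wooden board, 110 x 110 mm, 8 mm thick, fixed to the counter; its place, nearer or farther than the coaster, varies
- coaster_top (a point): centre of the top of the round cork coaster, 110 mm across, 6 mm thick, fixed to the counter, empty at the start
- tart: bystander: fruit tart, 80 mm across, about 38 mm high; origin under its centre
- card: bystander: price-card stand, foot 50 x 80 mm, about 68 mm high; origin under its centre
- shaker: bystander: steel sugar shaker, 50 mm across, 93 mm high; origin under its centre
Things that resemble listed ones, but are neither listed nor needed, are in the scene too. What is shaped like the part that bears board_top but turquoise is not meant.

How it is judged:
On the way, in this order (a step that is already met when the one before it is completed fails the run):
1. the pot stands on the cold plate and the ramekin on the square board, both let go (horizontal distance between pot_mid and plate_top below 0.022 m and z of pot_mid in the frame of plate_top between 0.03 and 0.038 m and angle between each of pot_mid, ramekin_mid's own z axis and vertical below 0.1 rad and horizontal distance between ramekin_mid and board_top below 0.022 m and z of ramekin_mid in the frame of board_top between 0.018 and 0.026 m and contact force between each of the arm, the fingers and pot below 0.05 N and linear speed of each of pot, ramekin below 0.02 m/s and contact force between each of the arm, the fingers and ramekin below 0.05 N), for 0.2 s.
2. the sleeve rests in the click at 6 (value of joint dial between 2.25619 and 2.45619 rad and velocity of joint dial between -0.1 and 0.1 rad/s), for 0.2 s.
At the end, for the whole second after the job is handed in: The pot stands upright on the cold plate and the ramekin upright on the square board, each within 22 mm of the centre (so wholly on it), at rest and let go; the sleeve rests at 6 (within 0.1 rad, about a quarter of a number) (all of step 1 and all of step 2); the robot touches nothing.
It fails at once if the pot or the ramekin is tipped by more than 30 degrees (angle between any of pot_mid, ramekin_mid's own z axis and vertical above 0.52 rad).
It fails at once if the pot or the ramekin is dropped (falls at over 0.5 m/s out of the grip) ((linear speed of pot above 0.5 m/s and contact force between the fingers and pot below 0.05 N) or (linear speed of ramekin above 0.5 m/s and contact force between the fingers and ramekin below 0.05 N)).
It fails at once if the fruit tart is moved by more than 30 mm (distance of tart from where it was at the start of the episode above 0.03 m).
It fails at once if the price-card stand is moved by more than 30 mm (distance of card from where it was at the start of the episode above 0.03 m).
It fails at once if the sugar shaker is moved by more than 30 mm (distance of shaker from where it was at the start of the episode above 0.03 m).
It also fails if it takes over 66 s, if anything falls off the work surface, if the arm or the gripper's body presses on something with over 40 N, if the wrist force passes 120 N, or if a joint passes its speed limit or range.

## Robot

A 7-joint arm with a two-finger parallel gripper is mounted at the origin on the work surface. World frame = base frame: x ahead of the robot, y to its left, z up, the work surface at z = 0. Lengths are in m, angles in rad, forces in N, time in s.
With the tool pointing down it reaches from about 0.4 to 0.85 m from the base axis. Payload 10.4 kg.
Tool frame: the origin (TCP) lies on the centre line of the jaws, within the pads' length; the fingertips stand r.tip_extent ahead of it and the grasp point (between the pads) lies 8 mm behind it (r.tip_extent is the distance from the TCP to the fingertips, in m); z points along the fingers, y is the direction in which the jaws open and shut (so a half turn about z gives the same grasp; the last joint's range is limited). The gripper opens to 87 mm and grips with 3 to 60 N. Pads are 19 mm wide; open, the fingers measure 117 mm over their backs; the gripper's body (75 mm by 190 mm) begins 51 mm behind the grasp point.
Start: joints at [-1.147, 0.332, -0.065, 1.46, 0.022, 1.35, -0.088], TCP at [0.27, 0.564, 0.234] pointing down, gripper open.
Joint ranges: [-2.6, 2.6], [-0.5, 2.12], [-1.47, 1.34], [0.16, 2.42], [-1.27, 4.41], [0.06, 2.06], [-2.6, 2.6]. Speed limits (rad/s): [2.22, 2.22, 2.79, 2.79, 3.14, 3.14, 3.14].

## Interface

Orientations are given as a unit quaternion [x, y, z, w].
In Python, from bench import r gives the robot as it stands.
- The arm moves only by the shell command python3 -m jog 'ROWS' [FORCE]. ROWS is JSON, a list of rows, each a list of 7 numbers: the shift along the tool's x, y, z in cm, then the turn, a rotation vector about the tool's x, y, z in rad, then the opening, from -1 (shut) to 1 (fully open). In form: [[tx, ty, tz, wx, wy, wz, jaw], ...]. A call has 1 to 20 rows; each row shifts and turns the commanded pose from where the row before left it, along the tool's axes as they then stand; what a row does not reach is not made up. A row lasts 1/8 s, in which the tool goes at most 62.5 mm and 10.7 degrees, less where a joint would pass 70% of its speed; a pose out of reach is approached as far as the arm can. A call with a gripper value outside its range is refused whole. The fingers move at their own pace and stop on an object; FORCE is the grip in N (left out, the last holds). Time passes only in rows, so rows that do not move let the fingers close. It gives the time, the measured TCP pose, the force and the opening at its end, in the units of the state.
- r.read_state(): the state, without advancing time (a new reading comes with each control period).
- r.camera(name): name is "scene" or "top" or "wrist"; returns a dict with "frame" (420x560x3 uint8, red, green, blue), "fx", "fy", "cx", "cy" (pixels), "k1" (the pictures are not rectified: a ray, as slopes to the right and down, at radius r is drawn at 1 + k1 r^2 times it, then the intrinsics apply), "camera_from_world" (4x4, takes a point from world to camera coordinates). Camera axes: x right, y down, z forward; pixel columns grow to the right and rows downward; lengths in m; the calibration is good to about 2 mm. A picture is of the moment at which its call begins. There is no depth.
- r.close_job(): hands the job in, once; it reports no verdict.
Trained networks look in a picture, given as the dict that the camera call returned (one of the last four; its "shot" number tells which), for a name from the list of things; names that differ only in an ending like _2 or _b are one class to them, and where a whole thing is asked for, a point or a joint stands for the part that bears it (a point fixed in the world has none). Each returns a list of dicts, best first, with "score" (0 to 1); they miss things now and then, are a little off and sometimes report something else, mostly with a low value. They report only what shows in the picture. A call takes as long as a camera call. They do not tell look-alikes from the thing itself.
- r.search_frame(picture, thing): "rect" ([left, top, right, bottom] in pixels, round what is visible of it).
The state is a dict: "time": time; "joint_positions": joint angles; "joint_vel": joint speeds; "joint_torque": joint torques, N m; "ee_pos": TCP position; "eef_rot": TCP orientation; "ft_force": force on the tool from outside, world axes, zero at the start; "torque": the same for the moment, N m; "width": finger opening in m.
Only numpy, scipy, OpenCV 4.12 (cv2) and the standard library are available. Lean on these libraries where they do the work, as an engineer would, in place of code of your own. Each camera call takes 0.05 s, during which the arm holds its last target.

## Working session

There is one attempt and no reset: what is moved stays moved. The work goes in short steps, Python scripts to look and compute and a shell command to move; the robot and the scene stay as the last step left them, time stands still between calls to the robot, and variables do not carry over. Pictures are saved under pics/ and viewed, and the job is handed in when it is done.

```bash
mkdir -p pics; ls; python3 - <<'E'
from bench import r
import cv2
print(r.tip_extent); s=r.read_state()
print({k:(v if not hasattr(v,'round') else v) for k,v in s.items()})
for n in ("scene","top","wrist"):
    p=r.camera(n); cv2.imwrite(f"pics/{n}0.png",cv2.cvtColor(p["frame"],cv2.COLOR_RGB2BGR))
    print(n,p["fx"],p["cx"],p["cy"],p["k1"],p["camera_from_world"])
E
```

```text
pics
0.011
{'time': 0.0, 'joint_positions': array([-1.14661825,  0.33287519, -0.06469532,  1.46095191,  0.02158544,
        1.3499236 , -0.08850262]), 'joint_vel': array([ 2.10140950e-04,  5.50148708e-05, -6.99725792e-04,  8.87872807e-04,
        1.89893893e-03,  1.58122545e-03,  5.30903016e-04]), 'joint_torque': array([ 2.02211654e-04, -6.23255253e+01,  2.45370035e-02, -3.89890409e+01,
       -6.14008773e-02,  3.98524571e-02,  2.25814460e-04]), 'ee_pos': array([0.26987596, 0.56330245, 0.2327468 ]), 'eef_rot': array([ 2.21530311e-01,  9.75153211e-01, -7.19157773e-04, -1.34294149e-04]), 'ft_force': array([ 0.21362526,  0.74170183, -0.46444424]), 'torque': array([-0.01031556,  0.02620259,  0.08411079]), 'width': 0.08701255282295375}
scene 444.3490038460683 279.4185532752555 213.14660473664085 -0.13837721011615656 [[-0.85203383  0.52345287  0.00595411  0.50837358]
 [ 0.41198354  0.67752363 -0.60928753 -0.23504474]
 [-0.32296736 -0.51668059 -0.79292702  1.31502032]
 [ 0.          0.          0.          1.        ]]
top 500.40878130398573 282.3597035655338 217.66790842876765 -0.18379089731501616 [[-0.0587798  -0.99826976 -0.00155776  0.11111772]
 [-0.97414925  0.05770037 -0.21841222  0.6242379 ]
 [ 0.21812419 -0.01132073 -0.97585536  1.31323765]
 [ 0.          0.          0.          1.        ]]
wrist 365.4863540339487 278.7657583395388 205.5383232303529 -0.07477905166490201 [[ 0.43135365  0.90218187 -0.00138202 -0.62406789]
 [ 0.85945322 -0.4104573   0.30473754 -0.03739022]
 [ 0.27436142 -0.13263743 -0.95243536  0.3923424 ]
 [ 0.          0.          0.          1.        ]]
```

View pics/scene0.png

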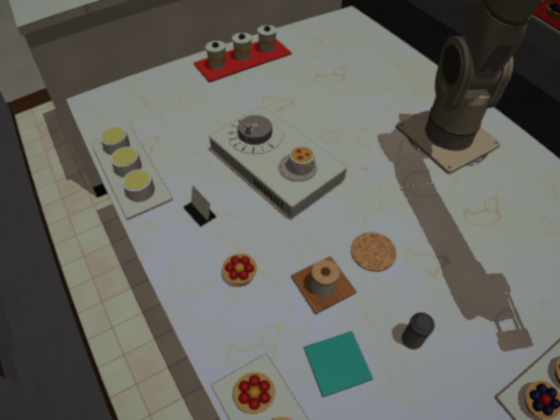

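View pics/top0.png

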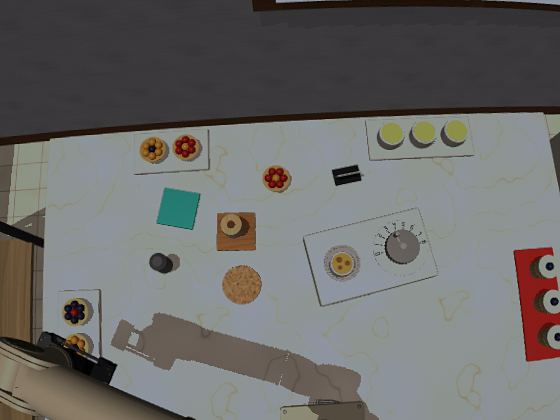

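View pics/wrist0.png

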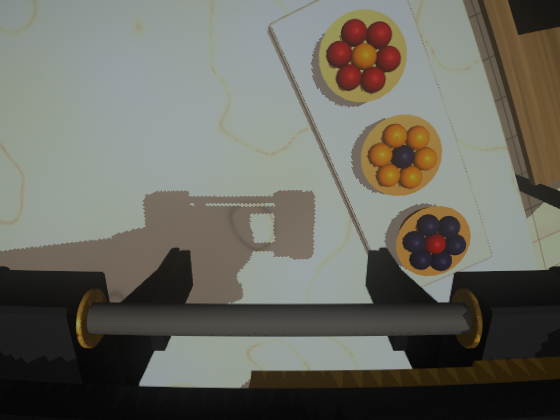

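The brown board with the wood-lidded pot is at top-view pixel (236,231). The turquoise square at (179,208) is the decoy. The ramekin is on the plate at (343,263), the dial at (403,246) and the coaster at (242,284).

```bash
cat > h.py <<'E'
import numpy as np, cv2
from scipy.optimize import least_squares
def und(p,uv):
    x=(np.array(uv,float)-[p["cx"],p["cy"]])/[p["fx"],p["fy"]]
    y=x.copy()
    for _ in range(30): y=x/(1+p["k1"]*(y@y))
    return y
def pix2w(p,uv,z):
    T=np.array(p["camera_from_world"]);R=T[:3,:3];c=-R.T@T[:3,3]
    d=R.T@np.append(und(p,uv),1); return c+d*(z-c[2])/d[2]
def w2pix(p,X):
    T=np.array(p["camera_from_world"]);q=T[:3,:3]@np.array(X)+T[:3,3]
    s=q[:2]/q[2]; s=s*(1+p["k1"]*(s@s)); return s*[p["fx"],p["fy"]]+[p["cx"],p["cy"]]
def crop(p,u,v,hw,hh,sc,fn):
    f=cv2.cvtColor(p["frame"],cv2.COLOR_RGB2BGR)[v-hh:v+hh,u-hw:u+hw]
    cv2.imwrite(fn,cv2.resize(f,None,fx=sc,fy=sc,interpolation=cv2.INTER_CUBIC))
E
python3 - <<'E'
from bench import r
from h import *
for n in ("top","scene"):
    p=r.camera(n)
    import pickle; pickle.dump(p,open(f"pics/{n}.pkl","wb"))
    for t,z in [("chiller_mid",.06),("plate_top",.064),("dial",.091),("dial_pin",.121),("scale_ring",.062),("pot_mid",.034+.008),("ramekin_mid",.086),("board_top",.008),("coaster_top",.006),("tart",.02),("card",.03),("shaker",.05)]:
        for d in r.search_frame(p,t)[:3]:
            b=d["rect"]; c=[(b[0]+b[2])/2,(b[1]+b[3])/2]
            print(n,t,round(d["score"],2),np.round(b,1),pix2w(p,c,z).round(3))
    if n=="top":
        crop(p,370,257,75,55,5,"pics/c1.png"); crop(p,236,250,60,50,5,"pics/c2.png")
E
```

```text
top chiller_mid 0.81 [301.3 203.6 436.4 306.8] [ 0.512 -0.157  0.06 ]
top plate_top 0.96 [307.  209.4 436.7 305. ] [ 0.505 -0.164  0.064]
top dial 0.95 [383.3 227.3 419.6 263.7] [ 0.528 -0.244  0.091]
top dial_pin 0.79 [382.5 227.8 420.4 263.3] [ 0.524 -0.236  0.121]
top dial_pin 0.74 [215.6 213.3 255.7 252.1] [0.585 0.2   0.121]
top scale_ring 0.93 [302.8 207.4 435.  307.5] [ 0.505 -0.157  0.062]
top scale_ring 0.54 [150.2 255.6 172.1 272.3] [0.521 0.415 0.062]
top pot_mid 0.88 [218.6 215.8 241.7 237.3] [0.619 0.222 0.042]
top ramekin_mid 0.66 [333.1 251.1 353.2 275.4] [ 0.491 -0.081  0.086]
top board_top 0.69 [157.  186.2 197.8 227.1] [0.695 0.378 0.008]
top board_top 0.62 [216.  212.6 257.2 249.9] [0.611 0.207 0.008]
top coaster_top 0.88 [221.7 265.8 258.  306.2] [0.454 0.205 0.006]
top tart 0.69 [265.1 163.  287.8 191.9] [0.762 0.084 0.02 ]
top card 0.97 [331.8 162.7 363.8 185.6] [ 0.757 -0.124  0.03 ]
top card 0.54 [300.  206.  438.1 306.2] [ 0.513 -0.163  0.03 ]
top shaker 0.62 [148.2 253.2 172.3 272. ] [0.526 0.421 0.05 ]
top shaker 0.41 [385.9 230.  418.5 264.8] [ 0.529 -0.25
[... 460 characters left out ...]
217.8] [ 0.54  -0.113  0.062]
scene pot_mid 0.67 [312.  260.2 337.1 296.3] [0.616 0.22  0.042]
scene ramekin_mid 0.76 [289.8 144.8 317.1 181.6] [ 0.489 -0.06   0.086]
scene ramekin_mid 0.26 [212.9 106.6 348.3 218.1] [ 0.537 -0.092  0.086]
scene board_top 0.9 [292.2 257.5 351.8 313.6] [0.619 0.219 0.008]
scene board_top 0.59 [304.3 330.  375.7 396.2] [0.689 0.386 0.008]
scene board_top 0.44 [183.1 184.9 215.  226.6] [ 0.756 -0.134  0.008]
scene coaster_top 0.85 [352.7 234.6 394.5 270. ] [0.462 0.21  0.006]
scene tart 0.68 [222.5 254.6 255.3 286.3] [0.762 0.093 0.02 ]
scene card 0.84 [184.5 184.6 218.4 226.6] [ 0.756 -0.114  0.03 ]
scene shaker 0.7 [399.5 313.3 436.7 354.8] [0.531 0.432 0.05 ]
```

View pics/c1.png

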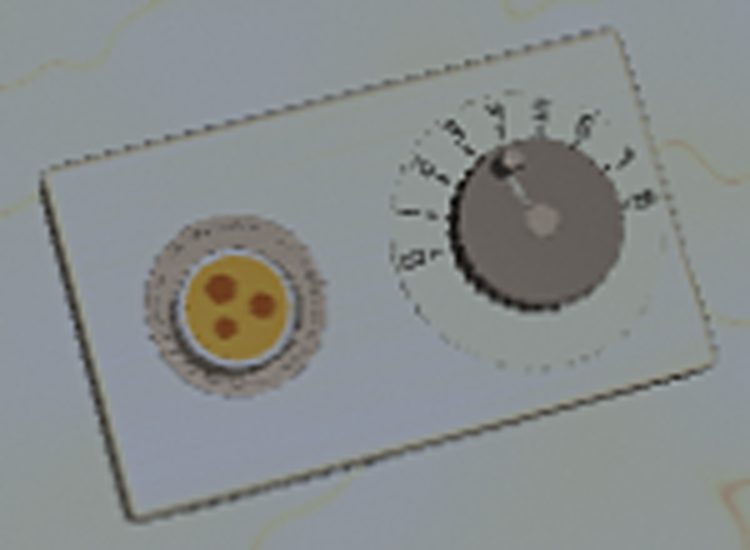

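View pics/c2.png

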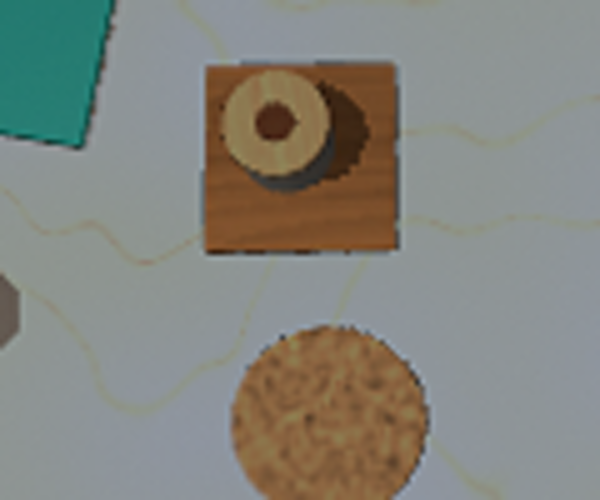

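```bash
python3 - <<'E'
from h import *
import pickle
P={n:pickle.load(open(f"pics/{n}.pkl","rb")) for n in("top","scene")}
p=P["top"]
def c1(x,y): return np.array([295+(x+.5)/5-.5,202+(y+.5)/5-.5])
def c2(x,y): return np.array([176+(x+.5)/5-.5,200+(y+.5)/5-.5])
print("cam",-p["camera_from_world"][:3,:3].T@p["camera_from_world"][:3,3])
q=[pix2w(p,c1(*c),.06)[:2] for c in[(42,172),(615,30),(717,362),(130,520)]]
print(np.round(q,4)," mid",np.mean(q,0), [np.linalg.norm(q[i]-q[(i+1)%4]).round(4) for i in range(4)])
pl=pix2w(p,c1(236,306),.064);cap=pix2w(p,c1(541,219),.093)
pin=pix2w(p,c1(515,157),.121)
print("plate",pl,"cap",cap,"dist",np.linalg.norm((pl-cap)[:2]),"pin",pin,np.linalg.norm((pin-cap)[:2]))
y=(pl-cap)[:2];print("yaw",np.arctan2(y[1],y[0])-np.pi/2, "edges",np.arctan2(*(q[0]-q[1])[::-1])-np.pi/2,np.arctan2(*(q[3]-q[2])[::-1])-np.pi/2)
d=(pin-cap)[:2]; print("dial",np.arctan2(y[1],y[0])-np.arctan2(d[1],d[0]))
print("ram",pix2w(p,c1(239,307),.108))
b=[pix2w(p,c2(*c),.008)[:2] for c in[(207,66),(395,66),(397,249),(206,251)]]
print("board",np.round(b,4),np.mean(b,0),[np.linalg.norm(b[i]-b[(i+1)%4]).round(4) for i in range(4)])
print("pot lid",pix2w(p,c2(276,123),.076),"coaster",pix2w(p,c2(330,422),.006))
s=P["scene"]
crop(s,278,160,75,60,5,"pics/s1.png");crop(s,340,270,60,50,5,"pics/s2.png")
E
```

```text
cam [0.32818345 0.08977352 1.41804428]
[[ 0.5766  0.0202]
 [ 0.6383 -0.31  ]
 [ 0.4468 -0.3466]
 [ 0.3834 -0.0145]]  mid [ 0.51125283 -0.16274362] [np.float64(0.3359), np.float64(0.195), np.float64(0.3381), np.float64(0.1963)]
plate [ 0.49528101 -0.08041516  0.064     ] cap [ 0.52818398 -0.24687908  0.093     ] dist 0.1696845428159601 pin [ 0.55816899 -0.22925606  0.121     ] 0.03478033544747649
yaw 0.19514287290589616 edges 0.1845517791019411 0.18853046008395902
dial 1.2345924423993107
ram [ 0.48922055 -0.07643053  0.108     ]
board [[0.669  0.262 ]
 [0.6625 0.1528]
 [0.5554 0.1567]
 [0.5605 0.266 ]] [0.61187002 0.20939124] [np.float64(0.1094), np.float64(0.1072), np.float64(0.1094), np.float64(0.1086)]
pot lid [0.61818044 0.2166281  0.076     ] coaster [0.45918709 0.19944306 0.006     ]
```

View pics/s1.png

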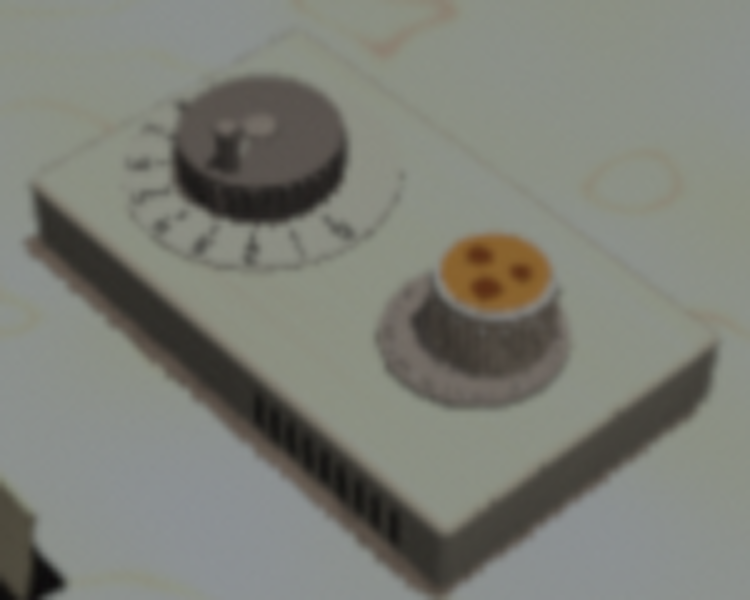

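View pics/s2.png

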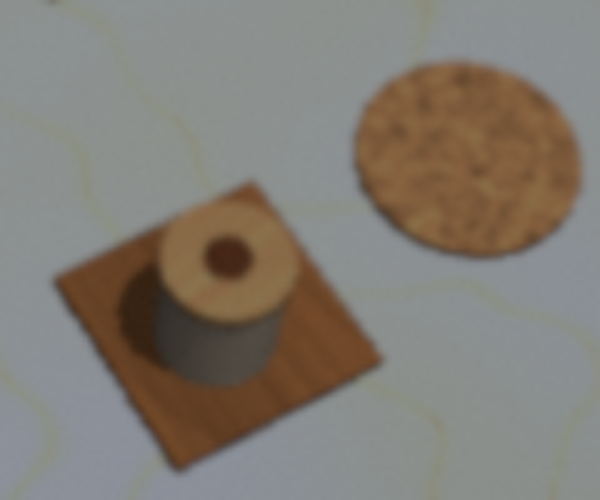

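```bash
python3 - <<'E'
from h import *
import pickle
p=pickle.load(open("pics/scene.pkl","rb"))
def c1(x,y): return np.array([203+(x+.5)/5-.5,100+(y+.5)/5-.5])
def c2(x,y): return np.array([280+(x+.5)/5-.5,220+(y+.5)/5-.5])
print("cam",-p["camera_from_world"][:3,:3].T@p["camera_from_world"][:3,3])
q=[pix2w(p,c1(*c),.06)[:2] for c in[(445,534),(35,185),(297,30),(718,342)]]
print(np.round(q,4),np.mean(q,0),[np.linalg.norm(q[i]-q[(i+1)%4]).round(4) for i in range(4)])
print("cap",pix2w(p,c1(260,125),.093),"pin",pix2w(p,c1(229,128),.121),"plate",pix2w(p,c1(474,333),.064),"ram",pix2w(p,c1(496,274),.108))
b=[pix2w(p,c2(*c),.008)[:2] for c in[(54,282),(252,181),(382,360),(180,470)]]
print("board",np.mean(b,0),"pot",pix2w(p,c2(229,258),.076),"coaster",pix2w(p,c2(469,157),.006))
E
```

```text
cam [0.95469469 0.57258423 0.8964784 ]
[[ 0.5783  0.0253]
 [ 0.6391 -0.2992]
 [ 0.4487 -0.3396]
 [ 0.3889 -0.0083]] [ 0.51374822 -0.15544659] [np.float64(0.3302), np.float64(0.1947), np.float64(0.3367), np.float64(0.1923)]
cap [ 0.52646547 -0.24383134  0.093     ] pin [ 0.55637929 -0.22178813  0.121     ] plate [ 0.49614159 -0.07580609  0.064     ] ram [ 0.4887918 -0.0699249  0.108    ]
board [0.61375641 0.21597131] pot [0.6184542  0.22129623 0.076     ] coaster [0.45967996 0.20643787 0.006     ]
```

Dial reads 3. The two cameras agree to within about 6 mm, so I'll average them. I'm moving above the ramekin with jaws along world y and will refine with the wrist camera.

```bash
python3 -m jog '[[0,0,0,0,0,-0.149,1],[0,0,0,0,0,-0.149,1],[0,0,0,0,0,-0.149,1],[-1.7,-4.9,0,0,0,0,1],[-1.7,-4.9,0,0,0,0,1],[-1.7,-4.9,0,0,0,0,1],[-1.7,-4.9,0,0,0,0,1],[-1.7,-4.9,0,0,0,0,1],[-1.7,-4.9,0,0,0,0,1],[-1.7,-4.9,0,0,0,0,1],[-1.7,-4.9,0,0,0,0,1],[-1.7,-4.9,0,0,0,0,1],[-1.7,-4.9,0,0,0,0,1],[-1.7,-4.9,0,0,0,0,1],[-1.7,-4.9,0,0,0,0,1],[-1.5,-4.8,0,0,0,0,1],[0,0,0,0,0,0,1]]' 20
python3 - <<'E'
from bench import r
from h import *
s=r.read_state();print(s["ee_pos"],s["eef_rot"],s["joint_positions"].round(2))
p=r.camera("wrist");cv2.imwrite("pics/w1.png",cv2.cvtColor(p["frame"],cv2.COLOR_RGB2BGR))
import pickle;pickle.dump(p,open("pics/w1.pkl","wb"))
for t,z in[("ramekin_mid",.086),("dial",.091)]:
    for d in r.search_frame(p,t)[:2]: print(t,d,pix2w(p,[(d["rect"][0]+d["rect"][2])/2,(d["rect"][1]+d["rect"][3])/2],z))
E
```

```text
time: 3.58
ee_pos: [0.4894, -0.0763, 0.2337]
eef_rot: [0.003, 1.0, -0.001, 0.0]
ft_force: [0.8, 1.6, 0.1]
width: 0.0872
[ 0.48942121 -0.07631347  0.23370594] [ 3.02611527e-03  9.99995231e-01 -5.59509199e-04  2.60774523e-04] [-0.42  0.03  0.49  1.82 -0.01  1.3   1.64]
ramekin_mid {'rect': [241.7, 150.1, 317.6, 237.0], 'score': 0.77} [ 0.48991285 -0.07592391  0.086     ]
dial {'rect': [38.7, 180.1, 151.2, 286.7], 'score': 0.57} [ 0.52409988 -0.23948305  0.091     ]
```

View pics/w1.png

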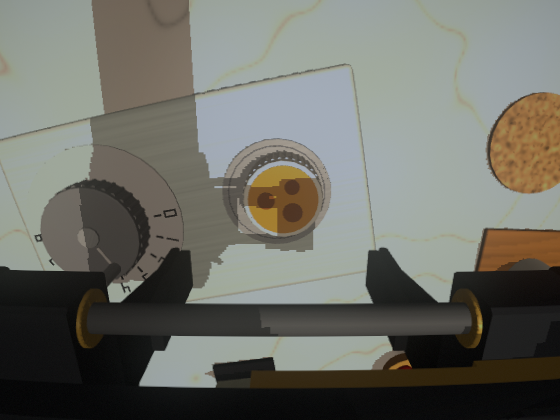

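```bash
python3 - <<'E'
from h import *
import pickle
p=pickle.load(open("pics/w1.pkl","rb"))
print("ram",pix2w(p,[283,198],.108),"plate",pix2w(p,[277,189],.064),"cap",pix2w(p,[88,238],.093), "coaster r?",pix2w(p,[536,142],.006))
print(w2pix(p,[.4894,-.0763,.108]))
q=[pix2w(p,c,.06) for c in[(350,65),(376,272)]];print(q)
E
```

```text
ram [ 0.48731962 -0.07329261  0.108     ] plate [ 0.49186396 -0.07831298  0.064     ] cap [ 0.52768136 -0.24552736  0.093     ] coaster r? [0.45591401 0.19983704 0.006     ]
[279.20985733 200.53388171]
[array([ 0.38497587, -0.01617193,  0.06      ]), array([0.57920134, 0.02005135, 0.06      ])]
```

```bash
python3 -m jog '[[0.1,0.3,4,0,0,0,1],[0,0,4,0,0,0,1],[0,0,4,0,0,0,1],[0,0,2,0,0,0,1],[0,0,1.2,0,0,0,1],[0,0,0,0,0,0,1],[0,0,0,0,0,0,-1],[0,0,0,0,0,0,-1],[0,0,0,0,0,0,-1],[0,0,0,0,0,0,-1],[0,0,0,0,0,0,-1]]' 25
```

```text
time: 5.1
ee_pos: [0.4887, -0.0699, 0.0822]
eef_rot: [0.0, 1.0, -0.0, 0.001]
ft_force: [-0.2, -4.2, 5.6]
width: 0.0633
```

```bash
python3 -m jog '[[0,0,-1,0,0,0,-1],[0,0,-3,0,0,0,-1],[0,0,-4,0,0,0,-1],[0.3,2,0,0,0,0,-1],[0.5,4.5,0,0,0,0,-1],[0.5,4.5,0,0,0,0,-1],[0.5,4.5,0,0,0,0,-1],[0.5,4.5,0,0,0,0,-1],[0.5,4.5,0,0,0,0,-1],[0.3,2.6,0,0,0,0,-1],[0,0,0,0,0,0,-1],[0,0,0,0,0,0,-1]]'
python3 - <<'E'
from bench import r
from h import *
print(r.read_state()["ee_pos"])
p=r.camera("wrist");cv2.imwrite("pics/w2.png",cv2.cvtColor(p["frame"],cv2.COLOR_RGB2BGR))
p=r.camera("top");cv2.imwrite("pics/t2.png",cv2.cvtColor(p["frame"],cv2.COLOR_RGB2BGR))
E
```

```text
time: 6.6
ee_pos: [0.457, 0.201, 0.1616]
eef_rot: [0.0, 1.0, -0.0, -0.0]
ft_force: [1.1, -0.4, -2.0]
width: 0.0639
[0.45701252 0.20104185 0.16157927]
```

View pics/w2.png

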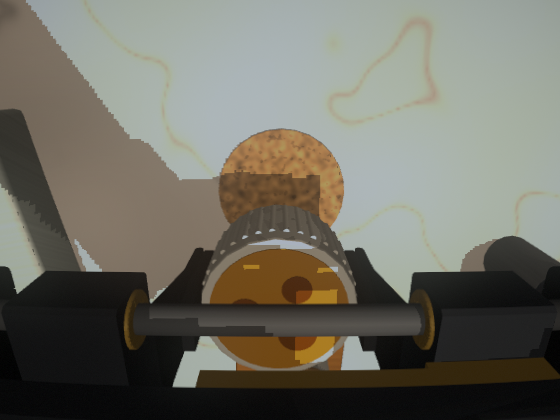

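Ramekin is held upright and centred over the coaster. I'm lowering it.

```bash
python3 -m jog '[[0,0.1,4,0,0,0,-1],[0,0,4,0,0,0,-1],[0,0,3,0,0,0,-1],[0,0,1.5,0,0,0,-1],[0,0,0.8,0,0,0,-1],[0,0,0.2,0,0,0,-1],[0,0,0.1,0,0,0,-1],[0,0,0,0,0,0,-1]]'
```

```text
time: 7.7
ee_pos: [0.4575, 0.203, 0.0261]
eef_rot: [-0.0, 1.0, 0.0, 0.0]
ft_force: [0.2, -0.4, -2.8]
width: 0.0639
```

```bash
python3 -m jog '[[0,0,0.1,0,0,0,-1],[0,0,0.1,0,0,0,-1],[0,0,0.05,0,0,0,-1],[0,0,0,0,0,0,-1]]'
```

```text
time: 8.2
ee_pos: [0.4573, 0.2029, 0.0242]
eef_rot: [-0.0, 1.0, 0.0, 0.0]
ft_force: [-5.4, -2.9, 13.8]
width: 0.0633
```

```bash
python3 -m jog '[[0,0,0,0,0,0,0.4],[0,0,0,0,0,0,0.8],[0,0,0,0,0,0,1],[0,0,0,0,0,0,1],[0,0,-2,0,0,0,1],[0,0,-4,0,0,0,1],[0,0,-4,0,0,0,1],[0,0,-5,0,0,0,1],[-3,0.3,-3,0,0,0,1],[-4,0.5,0,0,0,0,1],[-4,0.5,0,0,0,0,1],[-3,0.3,0,0,0,0,1],[-2,0,0,0,0,0,1],[0,0,0,0,0,0,1],[0,0,0,0,0,0,1]]'
python3 - <<'E'
from bench import r
from h import *
print(r.read_state()["ee_pos"])
import pickle
p=r.camera("wrist");cv2.imwrite("pics/w3.png",cv2.cvtColor(p["frame"],cv2.COLOR_RGB2BGR));pickle.dump(p,open("pics/w3.pkl","wb"))
E
```

```text
time: 10.07
ee_pos: [0.6165, 0.2188, 0.2028]
eef_rot: [-0.0, 1.0, 0.0, -0.0]
ft_force: [-0.1, 0.2, 0.4]
width: 0.087
[0.61645673 0.21879175 0.20284356]
```

View pics/w3.png

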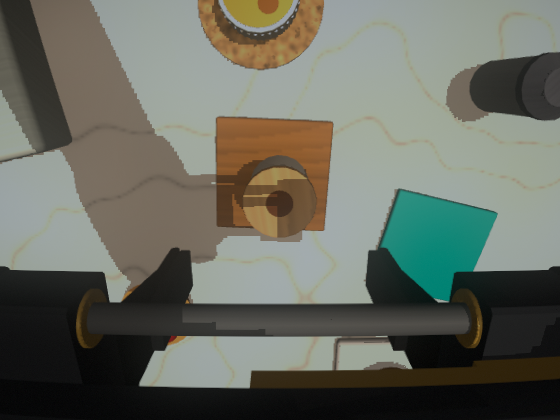

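```bash
python3 - <<'E'
from h import *
import pickle
p=pickle.load(open("pics/w3.pkl","rb"))
print("pot",pix2w(p,[279.5,203.5],.076))
b=[pix2w(p,c,.008)[:2] for c in[(217,117),(333,122),(325,231),(217,228)]];print(np.round(b,4),np.mean(b,0))
E
```

```text
pot [0.6190707  0.21922524 0.076     ]
[[0.5562 0.1612]
 [0.5607 0.2691]
 [0.6697 0.2658]
 [0.6665 0.1559]] [0.61328236 0.21301322]
```

```bash
python3 -m jog '[[-0.2,0,4,0,0,0,1],[0,0,5,0,0,0,1],[0,0,4,0,0,0,1],[0,0,2.5,0,0,0,1],[0,0,1.5,0,0,0,1],[0,0,0,0,0,0,1],[0,0,0,0,0,0,-1],[0,0,0,0,0,0,-1],[0,0,0,0,0,0,-1],[0,0,0,0,0,0,-1],[0,0,0,0,0,0,-1]]' 25
```

```text
time: 11.5
ee_pos: [0.6194, 0.219, 0.0335]
eef_rot: [-0.0, 1.0, 0.0, 0.0]
ft_force: [0.1, 0.5, 3.6]
width: 0.0587
```

Measured width of 58.7 mm suggests the pads bear on the lid. I'll lift gently and check.

```bash
python3 -m jog '[[0,0,-0.3,0,0,0,-1],[0,0,-1,0,0,0,-1],[0,0,-2,0,0,0,-1],[0,0,0,0,0,0,-1],[0,0,0,0,0,0,-1]]'
python3 - <<'E'
from bench import r
from h import *
p=r.camera("scene");crop(p,330,270,70,60,5,"pics/s4.png")
p=r.camera("wrist");cv2.imwrite("pics/w4.png",cv2.cvtColor(p["frame"],cv2.COLOR_RGB2BGR))
E
```

```text
time: 12.12
ee_pos: [0.6191, 0.2188, 0.0662]
eef_rot: [-0.0, 1.0, 0.0, 0.0]
ft_force: [0.1, -0.2, -2.6]
width: 0.0585
```

View pics/s4.png

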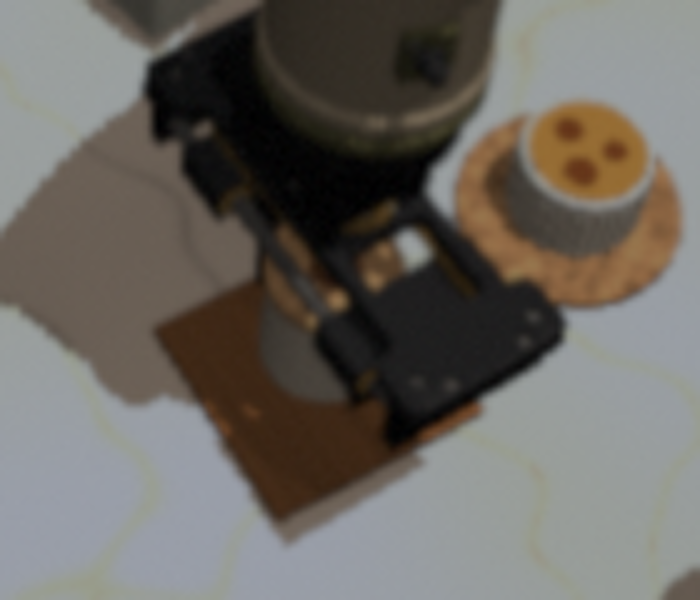

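View pics/w4.png

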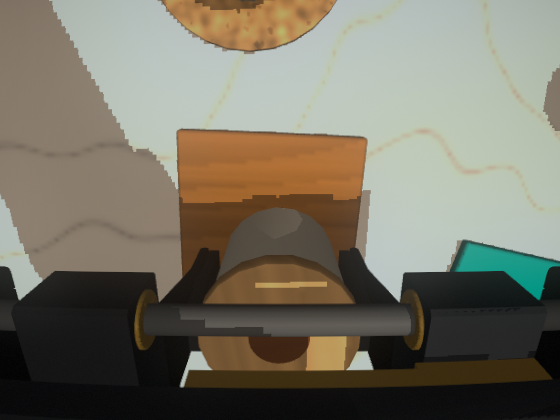

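```bash
python3 -m jog '[[0,0,-2,0,0,0,-1],[0,0,-4,0,0,0,-1],[0,0,-4,0,0,0,-1],[0.8,-2,0,0,0,0,-1],[1.5,-3.5,0,0,0,0,-1],[1.6,-4,0,0,0,0,-1],[1.7,-4,0,0,0,0,-1],[1.7,-4,0,0,0,0,-1],[1.7,-4,0,0,0,0,-1],[1.6,-4,0,0,0,0,-1],[1.2,-2.7,0,0,0,0,-1],[0.6,-1.5,0,0,0,0,-1],[0,0,0,0,0,0,-1],[0,0,0,0,0,0,-1]]'
python3 - <<'E'
from bench import r
from h import *
print(r.read_state()["ee_pos"])
import pickle
p=r.camera("wrist");cv2.imwrite("pics/w5.png",cv2.cvtColor(p["frame"],cv2.COLOR_RGB2BGR));pickle.dump(p,open("pics/w5.pkl","wb"))
E
```

```text
time: 13.98
ee_pos: [0.4957, -0.0769, 0.1662]
eef_rot: [-0.001, 1.0, 0.0, 0.0]
ft_force: [-0.2, -0.4, -2.1]
width: 0.0585
[ 0.49574638 -0.07691766  0.16622295]
```

View pics/w5.png

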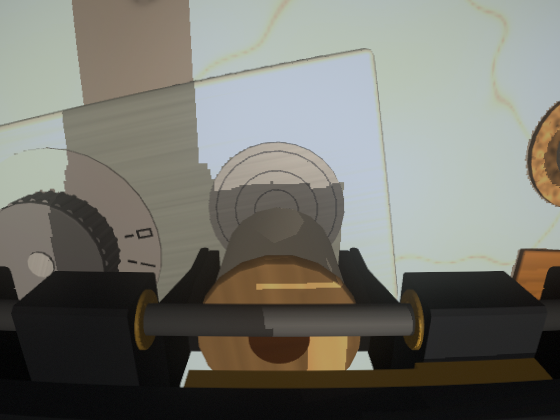

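```bash
python3 - <<'E'
from h import *
import pickle
p=pickle.load(open("pics/w5.pkl","rb"))
print(pix2w(p,[277,207],.064),w2pix(p,[.4957,-.0769,.064]))
E
python3 -m jog '[[0.1,-0.1,3,0,0,0,-1],[0,0,2.5,0,0,0,-1],[0,0,1.2,0,0,0,-1],[0,0,0.6,0,0,0,-1],[0,0,0.1,0,0,0,-1],[0,0,0,0,0,0,-1]]'
```

```text
[ 0.49345843 -0.07834153  0.064     ] [278.96760913 209.91982786]
time: 14.78
ee_pos: [0.4946, -0.0792, 0.0927]
eef_rot: [-0.0, 1.0, 0.0, 0.0]
ft_force: [-0.1, 0.3, -1.7]
width: 0.0583
```

```bash
python3 -m jog '[[0,0,0.15,0,0,0,-1],[0,0,0.1,0,0,0,-1],[0,0,0.05,0,0,0,-1],[0,0,0,0,0,0,-1]]'
```

```text
time: 15.28
ee_pos: [0.4944, -0.0792, 0.0894]
eef_rot: [-0.0, 1.0, 0.0, 0.0]
ft_force: [-2.4, 0.7, 4.9]
width: 0.0585
```

```bash
python3 -m jog '[[0,0,0,0,0,0,0.2],[0,0,0,0,0,0,0.6],[0,0,0,0,0,0,1],[0,0,0,0,0,0,1],[0,0,-2,0,0,0,1],[0,0,-4,0,0,0,1],[0,0,-4,0,0,0,1],[0.3,2,-2,0,0,0,1],[0.5,4,0,0,0,0,1],[0.6,5,0,0,0,0,1],[0.6,5,0,0,0,0,1],[0.6,5,0,0,0,0,1],[0.6,4,0,0,0,0,1],[0.5,3.2,0,0,0,0,1],[0,0,0,0,0,0,1],[0,0,0,0,0,0,1]]'
python3 - <<'E'
from bench import r
from h import *
print(r.read_state()["ee_pos"])
import pickle
p=r.camera("wrist");cv2.imwrite("pics/w6.png",cv2.cvtColor(p["frame"],cv2.COLOR_RGB2BGR));pickle.dump(p,open("pics/w6.pkl","wb"))
p=r.camera("scene");crop(p,290,180,90,75,4,"pics/s6.png")
E
```

```text
time: 17.27
ee_pos: [0.4573, 0.2019, 0.2089]
eef_rot: [0.0, 1.0, -0.0, -0.0]
ft_force: [-0.5, -0.4, -0.1]
width: 0.0867
[0.45730286 0.20186422 0.20888748]
```

View pics/w6.png

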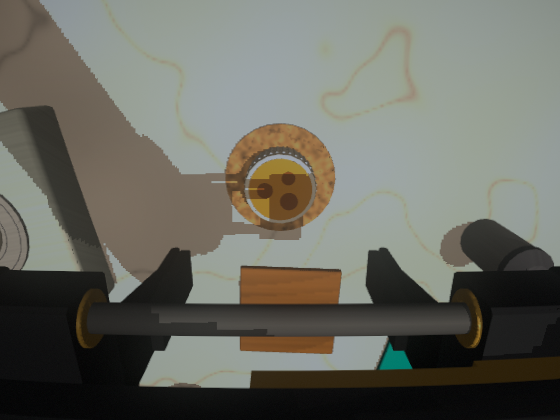

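View pics/s6.png

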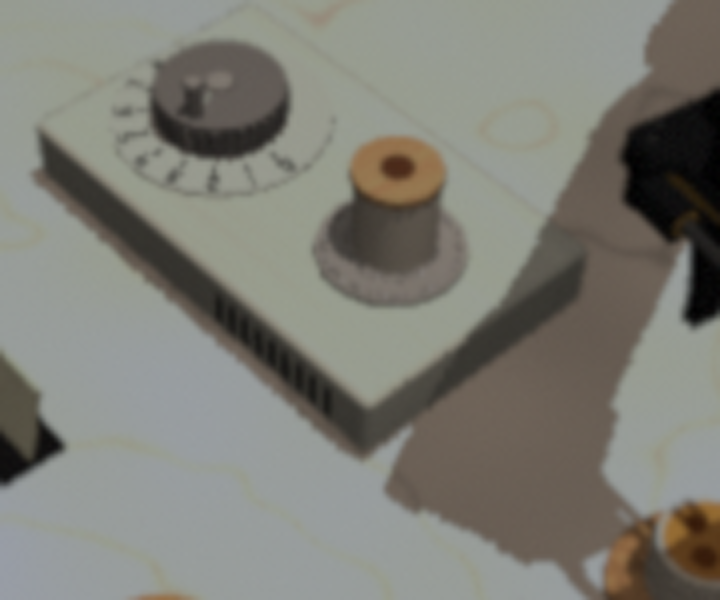

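The pot stands upright and centred on the plate. Next I'll pick up the ramekin.

```bash
python3 -m jog '[[0,0.1,4,0,0,0,1],[0,0,5,0,0,0,1],[0,0,5,0,0,0,1],[0,0,3,0,0,0,1],[0,0,1.3,0,0,0,1],[0,0,0,0,0,0,1],[0,0,0,0,0,0,-1],[0,0,0,0,0,0,-1],[0,0,0,0,0,0,-1],[0,0,0,0,0,0,-1],[0,0,0,0,0,0,-1]]' 25
```

```text
time: 18.75
ee_pos: [0.4575, 0.2038, 0.0267]
eef_rot: [-0.0, 1.0, 0.0, 0.0]
ft_force: [-2.1, -1.3, 7.1]
width: 0.0638
```

```bash
python3 -m jog '[[0,0,-1,0,0,0,-1],[0,0,-3,0,0,0,-1],[0,0,-4,0,0,0,-1],[0,0,-1,0,0,0,-1],[-1.5,0.1,0,0,0,0,-1],[-3,0.2,0,0,0,0,-1],[-3.5,0.2,0,0,0,0,-1],[-3.5,0.2,0,0,0,0,-1],[-2.5,0.2,0,0,0,0,-1],[-1.5,0,0,0,0,0,-1],[0,0,0,0,0,0,-1],[0,0,0,0,0,0,-1]]'
python3 - <<'E'
from bench import r
from h import *
import pickle
p=r.camera("wrist");cv2.imwrite("pics/w7.png",cv2.cvtColor(p["frame"],cv2.COLOR_RGB2BGR));pickle.dump(p,open("pics/w7.pkl","wb"))
print(r.read_state()["ee_pos"],w2pix(p,[.613,.213,.008]))
E
```

```text
time: 20.25
ee_pos: [0.6114, 0.2125, 0.1147]
eef_rot: [-0.0, 1.0, -0.0, -0.001]
ft_force: [0.4, 0.4, -2.4]
width: 0.0635
[0.61137686 0.21270848 0.11511924] [279.7612531  210.42267718]
```

View pics/w7.png

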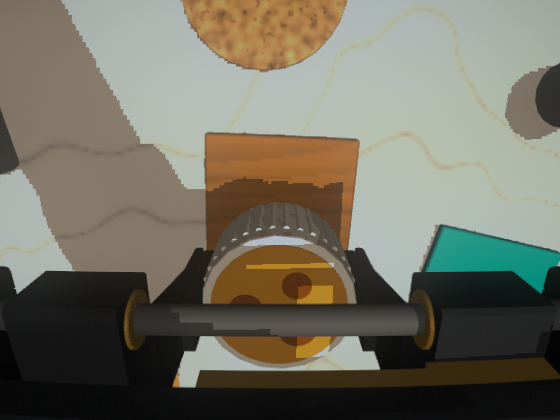

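```bash
python3 -m jog '[[-0.1,0,3,0,0,0,-1],[0,0,3,0,0,0,-1],[0,0,1.5,0,0,0,-1],[0,0,0.7,0,0,0,-1],[0,0,0.2,0,0,0,-1],[0,0,0.1,0,0,0,-1],[0,0,0.1,0,0,0,-1],[0,0,0,0,0,0,-1]]'
```

```text
time: 21.3
ee_pos: [0.6133, 0.2128, 0.0304]
eef_rot: [-0.0, 1.0, 0.0, 0.0]
ft_force: [-0.6, 0.0, -2.3]
width: 0.0637
```

```bash
python3 -m jog '[[0,0,0.1,0,0,0,-1],[0,0,0.1,0,0,0,-1],[0,0,0.05,0,0,0,-1],[0,0,0,0,0,0,-1]]'
```

```text
time: 21.8
ee_pos: [0.6132, 0.2128, 0.0287]
eef_rot: [-0.0, 1.0, 0.0, 0.0]
ft_force: [-5.5, -1.7, 8.8]
width: 0.0633
```

```bash
python3 -m jog '[[0,0,0,0,0,0,0.4],[0,0,0,0,0,0,0.8],[0,0,0,0,0,0,1],[0,0,0,0,0,0,1],[0,0,-2,0,0,0,1],[0,0,-4,0,0,0,1],[0,0,-4,0,0,0,1],[0,0,-5,0,0,0,1],[0,0,-4,0,0,0,0],[0.5,-4,0,0,0,0,-0.31],[0.6,-5,0,0,0,0,-0.31],[0.6,-5,0,0,0,0,-0.31],[0.6,-5,0,0,0,0,-0.31],[0.6,-5,0,0,0,0,-0.31],[0.6,-5,0,0,0,0,-0.31],[0.6,-5,0,0,0,0,-0.31],[0.6,-5,0,0,0,0,-0.31],[0.6,-3,0,0,0,0,-0.31],[0.3,-1.8,0,0,0,0,-0.31],[0,0,0,0,0,0,-0.31]]'
python3 -m jog '[[0,0,0,0,0,0,-0.31]]'
python3 - <<'E'
from bench import r
from h import *
import pickle
p=r.camera("wrist");cv2.imwrite("pics/w8.png",cv2.cvtColor(p["frame"],cv2.COLOR_RGB2BGR));pickle.dump(p,open("pics/w8.pkl","wb"))
s=r.read_state();print(s["ee_pos"],s["width"],s["joint_positions"].round(2),w2pix(p,[.5576,-.2252,.121]),w2pix(p,[.5275,-.245,.093]))
p=r.camera("scene");cv2.imwrite("pics/s8.png",cv2.cvtColor(p["frame"],cv2.COLOR_RGB2BGR))
E
```

```text
time: 24.3
ee_pos: [0.5571, -0.226, 0.2182]
eef_rot: [0.001, 1.0, -0.0, 0.0]
ft_force: [0.3, 0.1, -0.3]
width: 0.0303
time: 24.42
ee_pos: [0.5578, -0.2234, 0.2177]
eef_rot: [-0.001, 1.0, 0.0, 0.0]
ft_force: [0.8, 0.9, -0.2]
width: 0.0299
[ 0.55785641 -0.22335202  0.21757051] 0.029916374049568917 [-0.07  0.3   0.46  1.57 -0.14  1.3   1.98] [276.46690081 212.11153471] [250.82849487 163.0226675 ]
```

View pics/w8.png

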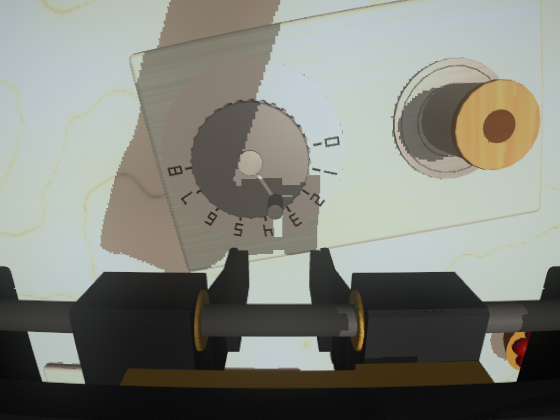

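View pics/s8.png

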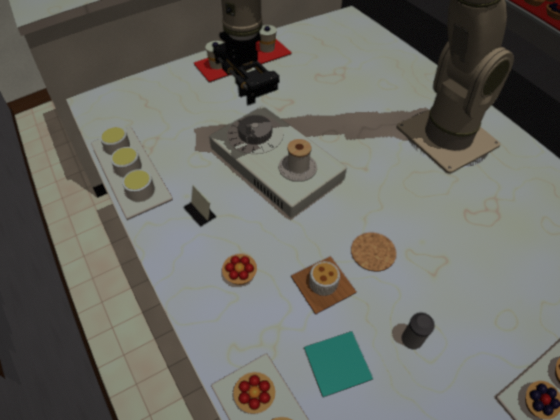

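Both pieces are placed and the pin still points at 3. The jaws straddle it, so I'll lower and watch the force.

```bash
python3 -m jog '[[0,-0.1,3,0,0,0,-0.31],[0,0,3,0,0,0,-0.31],[0,0,2,0,0,0,-0.31],[0,0,1,0,0,0,-0.31],[0,0,0,0,0,0,-0.31]]'
python3 - <<'E'
from bench import r
from h import *
p=r.camera("wrist");cv2.imwrite("pics/w9.png",cv2.cvtColor(p["frame"],cv2.COLOR_RGB2BGR))
E
```

```text
time: 25.15
ee_pos: [0.5572, -0.2256, 0.1273]
eef_rot: [-0.001, 1.0, 0.0, -0.0]
ft_force: [-0.4, 0.0, 0.7]
width: 0.03
```

View pics/w9.png

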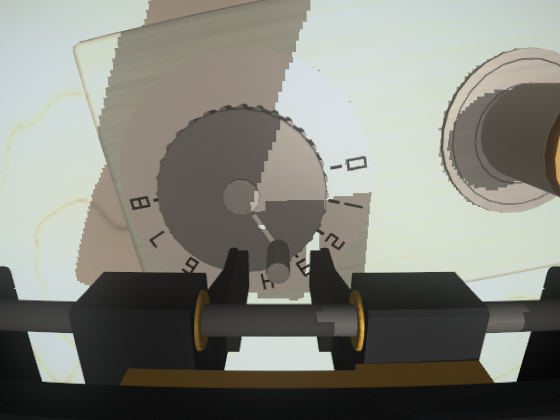

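```bash
python3 -m jog '[[0,0,0.9,0,0,0,-0.31],[0,0,0.9,0,0,0,-0.31],[0,0,0,0,0,0,-0.45],[0,0,0,0,0,0,-0.45]]'
```

```text
time: 25.7
ee_pos: [0.5573, -0.2263, 0.1096]
eef_rot: [-0.0, 1.0, 0.0, 0.0]
ft_force: [0.8, 0.8, 0.3]
width: 0.024
```

```bash
python3 -m jog '[[-0.1,-0.4,0,0,0,0,-0.45],[-0.15,-0.4,0,0,0,0,-0.45],[-0.15,-0.4,0,0,0,0,-0.45],[-0.1,-0.4,0,0,0,0,-0.45],[-0.05,-0.4,0,0,0,0,-0.45],[0,-0.4,0,0,0,0,-0.45],[0,0,0,0,0,0,-0.45]]'
```

```text
time: 26.58
ee_pos: [0.5631, -0.2501, 0.1096]
eef_rot: [-0.0, 1.0, 0.0, 0.0]
ft_force: [2.2, 3.1, 0.2]
width: 0.0241
```

```bash
python3 -m jog '[[0.05,-0.4,0,0,0,0,-0.45],[0.1,-0.4,0,0,0,0,-0.45],[0.1,-0.4,0,0,0,0,-0.45],[0.15,-0.4,0,0,0,0,-0.45],[0.15,-0.4,0,0,0,0,-0.45],[0,0,0,0,0,0,-0.45],[0,0,0,0,0,0,-0.45]]'
python3 - <<'E'
from bench import r
from h import *
p=r.camera("wrist");cv2.imwrite("pics/w10.png",cv2.cvtColor(p["frame"],cv2.COLOR_RGB2BGR))
E
```

```text
time: 27.45
ee_pos: [0.557, -0.2705, 0.1095]
eef_rot: [0.0, 1.0, -0.0, -0.0]
ft_force: [-0.2, 0.3, -0.8]
width: 0.024
```

View pics/w10.png

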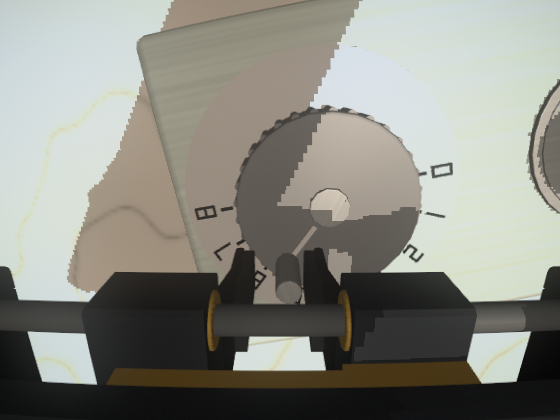

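```bash
python3 -m jog '[[0,0.3,0,0,0,0,-0.45],[0,0,0,0,0,0,-0.31],[0,0,-1,0,0,0,-0.31],[0,0,-3,0,0,0,-0.31],[0,0,-4,0,0,0,-0.31],[0,0,-3,0,0,0,-0.31],[4,0,0,0,0,0,-0.31],[4,0,0,0,0,0,-0.31],[4,0,-2,0,0,0,-0.31],[0,0,0,0,0,0,-0.31]]'
python3 - <<'E'
from bench import r
from h import *
for n in("top","scene"):
    p=r.camera(n);cv2.imwrite(f"pics/{n}11.png",cv2.cvtColor(p["frame"],cv2.COLOR_RGB2BGR))
    import pickle;pickle.dump(p,open(f"pics/{n}11.pkl","wb"))
crop(p,290,180,90,75,4,"pics/s11.png")
p=r.camera("wrist");cv2.imwrite("pics/w11.png",cv2.cvtColor(p["frame"],cv2.COLOR_RGB2BGR))
E
```

```text
time: 28.75
ee_pos: [0.4356, -0.2686, 0.242]
eef_rot: [0.001, 1.0, -0.0, 0.002]
ft_force: [0.1, 1.1, -0.5]
width: 0.03
```

View pics/top11.png

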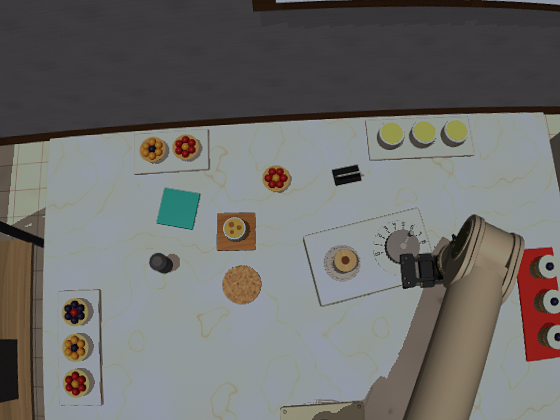

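View pics/s11.png

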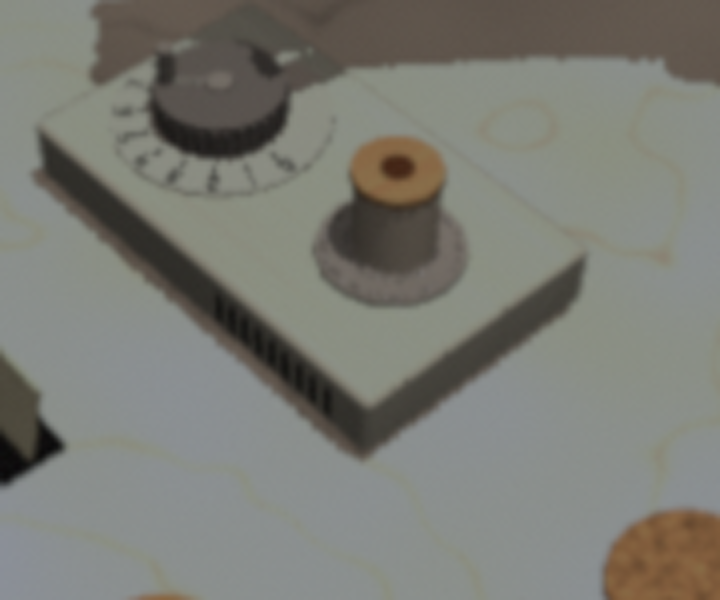

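View pics/w11.png

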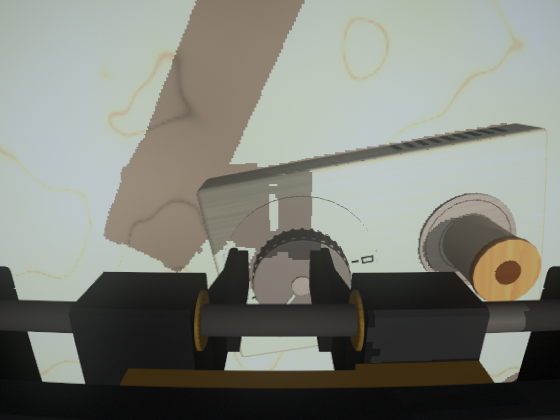

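```bash
python3 - <<'E'
from h import *
import pickle
t=pickle.load(open("pics/top11.pkl","rb"));s=pickle.load(open("pics/scene11.pkl","rb"))
crop(t,395,245,35,30,10,"pics/d1.png")
for n,p in(("top",t),("scene",s)):
  for k in range(4,9):
    f=k*.3927;Y=np.array([-.187,.982]);X=np.array([.982,.187]);a=np.array([.528,-.246])
    print(n,k,w2pix(p,[*(a+.036*(np.cos(f)*Y+np.sin(f)*X)),.121]).round(1))
def c2(x,y): return np.array([203+x/5,100+y/5])
for q,nm,z in[((234,228),"ram top",.052),((346,261),"lid",.132)]: print(nm,pix2w(t,q,z))
E
```

```text
top 4 [401.1 230.9]
top 5 [406.2 230.6]
top 6 [411.1 232.3]
top 7 [415.1 235.8]
top 8 [417.5 240.4]
scene 4 [242.9 122.4]
scene 5 [240.4 119.4]
scene 6 [239.9 116. ]
scene 7 [241.4 112.7]
scene 8 [244.7 110. ]
ram top [0.61201248 0.21034844 0.052     ]
lid [ 0.49088761 -0.08317898  0.132     ]
```

View pics/d1.png

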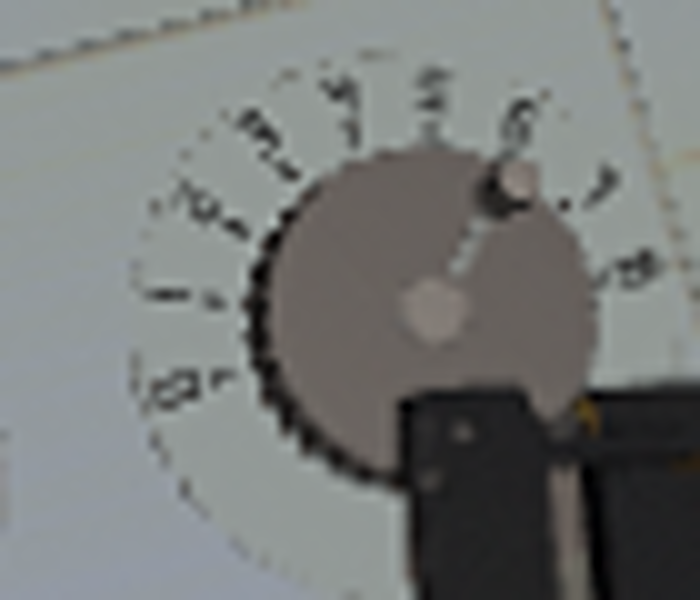

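The pin top appears at pixel (411.7, 233) against (411.1, 232.3) predicted for 6, so the sleeve is in click 6. The pot lid and ramekin measure within about 7 mm of their targets, and the robot is clear. Handing in.

```bash
python3 -m jog '[[0,0,-1,0,0,0,-0.31],[0,0,0,0,0,0,-0.31],[0,0,0,0,0,0,-0.31]]'; python3 -c "
from bench import r
print(r.close_job())"
```

```text
time: 29.28
ee_pos: [0.4374, -0.2673, 0.2493]
eef_rot: [-0.0, 1.0, -0.0, -0.0]
ft_force: [0.2, 0.1, 0.4]
width: 0.0304
the job is handed in; nothing more can be done
None
```

The swap is done and the sleeve rests in the click at 6; I handed the job in at about 29 s of the 66 s allowed. I parked the ramekin on the coaster, moved the pot to the cold plate, and then moved the ramekin to the brown board. After that I pushed the pin from 3 round to 6 with the jaws straddling it.

**Last checks (camera pictures and wrist force):**
- **Pot:** upright on the plate, about 7 mm off centre as measured by the top camera (limit 22 mm).
- **Ramekin:** upright on the board, within about 3 mm of the centre.
- **Sleeve:** the pin appears within about 1 pixel of where it should be for 6.
- **Bystanders:** the tart, card stand and shaker look unmoved in the pictures.
- **Robot:** clear of everything, with wrist force close to zero.

**What disagreed:**
- The top and scene cameras differed by about 6 mm in y, so I averaged them and refined with the wrist camera.
- The jaws held the pot by its lid rather than its body (about 58.5 mm wide), but it carried and set down upright.

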